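# Unlock the stuck transfer slide and run it home

## Task

Take the slide unit out of its transport lock: lift the lock bar straight up out of its two U brackets, keeping it level so that both ends come out together, and lay it flat on the white pack of wipes. Then push the stuck carriage, by its metal body and not by the chip box riding on it, along its rail towards the grey end block until it breaks free and comes up firmly against the end stop hidden in the rail, so that the flag pin on the end block is pushed fully over. Do not ram the stop, keep the chip box in its nest on the carriage, and leave the things standing around undisturbed.

Things in the scene. Friction and masses are not known exactly. Their poses are not given: they have to be found in the camera images.
- slide_unit: Slide unit fixed to the bench on the left: dark base plate 300 x 118 x 8 mm with an aluminium rail 40 mm wide along its middle, rail top 30 mm above the bench. Origin: centre of the underside; x along the rail from the carriage end (far from the robot) to the grey end block (near the robot), z up. An end plate (6 mm thick, 44 wide, top 34 mm above the bench) closes the rail at x -149 to -143 mm.
- carriage: Aluminium carriage on the rail, 84 mm long (along the rail), 76 wide, 27 high, underside 31 mm above the bench. Origin: centre of its underside; axes as the slide unit's. Starts at x -90 mm of the slide unit, moves only to +x. Stuck: in the first 4 to 8 mm the push needed rises to 10 to 20 N (varies), then it breaks free and jumps a few mm; after that it runs at 4 N and stays where left.
- lock_bar: Loose steel bar, 146 mm long, 0.22 kg: a 14 x 14 mm square bar with a 20 x 20 mm head, 10 mm long, at each end. Origin: middle of the underside of the square bar (the heads reach 3 mm below it); its y axis runs along its length, z up. It starts across the rail in the U brackets, underside on the slot floors 46 mm above the bench; between the brackets 90 mm of it are free to grip from above.
- wipe_pack: White pack of cleanroom wipes, fixed on the bench to the right, 124 x 158 mm, 23 mm thick, flat on top. Origin: centre of the underside; its y axis is the long one. Between it and the slide unit the microscope's black stage overhangs the bench, its top 250 mm above it: carry the bar over it or round its front.
- end_flag (a joint): The flag pin, a small steel pin with a 12 mm round head standing in a slot in the top of the grey end block. 0 = at rest (towards the carriage), 0.008 m = pushed fully over, away from the carriage: the carriage is home on its stop.
- chip_box: Clear-lidded chip box, 67 x 62 x 19 mm, loose, lying between low lips (5 mm high) in a nest on top of the carriage, its underside 58 mm above the bench. Origin: centre of its underside. It rides along and must stay there.
- objective_can: Bystander: black can with a knurled lid, 41 mm across, 65 mm high, standing near the wipe pack. Origin: centre of the underside.
- objective_spare: Bystander: spare microscope objective, 30 mm across, 54 mm high, standing between the slide unit and the wipe pack. Origin: centre of the underside.
- push_face (a point): Centre of the carriage's flat rear face (the face away from the end block), 44.5 mm above the bench; the face is 76 mm wide, 27 mm high. Push along the slide unit's x axis. The hidden stop ends the travel 75 to 125 mm from the start (varies). The last 8 mm push the flag pin over against a weak spring (2 N); then the stop is solid, with a slightly soft pad (8 N per mm).
- brackets (a point): Point on the slide unit midway between its two open-topped steel U brackets, at the height of their slot floors, 46 mm above the bench. The brackets stand 52 mm to either side along y (each 12 mm wide in y, 28.5 mm in x); slots 16.5 mm wide, tops 76 mm above the bench. A bar left in them blocks the carriage after about 48 mm.
- end_block_top (a point): Centre of the top of the grey end block (54 mm along x, 60 mm across, top 58 mm above the bench) that closes the near end of the rail; the flag pin stands here.

How it is judged:
By the outcome, as a careful person would: the job done as asked, in the order asked, and still so for the second after the job is handed in, with the robot touching nothing.
It also fails if it takes over 72 s, if anything falls off the work surface, if the arm or the gripper's body presses on something with over 40 N, if the wrist force passes 120 N, or if a joint passes its speed limit or range.

## Robot

A 6-joint arm with a two-finger parallel gripper is mounted at the origin on the work surface; the furniture and walls round the work are solid. World frame = base frame: x ahead of the robot, y to its left, z up, the work surface at z = 0. Lengths are in mm, angles in rad, forces in N, time in s.
With the tool pointing down it reaches from about 350 to 975 mm from the base axis. Payload 17.4 kg.
Tool frame: the origin (TCP) lies on the centre line of the jaws, within the pads' length; the fingertips stand 14 mm ahead of it and the grasp point (between the pads) lies 5 mm behind it (robot.tips_ahead is the distance from the TCP to the fingertips, in mm); z points along the fingers, y is the line along which they close (so a half turn about z gives the same grasp; the last joint's range is limited). The gripper opens to 85 mm and grips with 20 to 120 N. Pads are 22 mm wide; open, the fingers measure 114 mm over their backs; the gripper's body (76 mm by 85 mm) begins 54 mm behind the grasp point. The pads swing forward as they close: fully open they stand 13 mm farther back than shut.
Start: joints at [1.086, 0.116, 1.442, -0, 1.584, -0.038], TCP at [291.664, 608.74, 245.303] pointing down, gripper open.
Joint ranges: [-2.83, 2.83], [-0.83, 2.19], [0.07, 2.5], [-1.14, 4.28], [0.01, 3], [-2.97, 2.97]. Speed limits (rad/s): [1.89, 1.89, 2.22, 3.14, 3.14, 3.14].

## Interface

Orientations are given as a rotation vector (axis times angle).
In Python, from bench import robot gives the robot as it stands. The module is installed in compiled form; this text tells all that it offers.
- The arm moves only by the tool drive_tool, never from a script. Its argument "increments" is a list of rows, each a list of 5 numbers: the shift along the world's x, y, z scaled (see below), then the turn about the world's z scaled (see below), then the closure, from 0 (fully open) to 1 (shut). A call has 1 to 5 rows; each row shifts and turns the commanded pose from where the row before left it; what a row does not reach is not made up. The controller multiplies each number of a shift by 20 cm and each number of a turn by pi/2 rad. A row lasts 1/8 s, in which the tool goes at most 62.5 mm and 10.7 degrees, less where a joint would pass 70% of its speed; a pose out of reach is approached as far as the arm can. A call with a number of a shift or a turn outside -1 to 1 is refused whole. A call with a gripper value outside its range is refused whole. The fingers move at their own pace and stop on an object; "newtons" is the grip in N (left out, the last holds). Time passes only in rows, so rows that do not move let the fingers close. It gives the time, the measured TCP pose, the force, the opening and the grip force at its end, in the units of the state.
- robot.state(): the state, without advancing time (a new reading comes with each control period).
- robot.grab_frame(name): name is "scene" or "top"; returns a dict with "frame" (480x640x3 uint8, blue, green, red), "K" (3x3 intrinsics, pixels), "origin" and "attitude" of the camera in the world. Camera axes: x right, y up, looking along -z (the intrinsics and any distortion apply to the point x, -y, -z); pixel columns grow to the right and rows downward; lengths in mm; the calibration is good to about 2 mm. A picture is of the moment at which its call begins. There is no depth.
- robot.close_job(): hands the job in; it is judged then, once.
The state is a dict: "time_s": time; "joint_positions": joint angles; "qvel": joint speeds; "tau": joint torques, N m; "eef_pos": TCP position; "tcp_rot": TCP orientation; "force": force on the tool from outside, world axes, zero at the start; "moment": the same for the moment, N m; "grip_width": opening from 0.0 (shut) to 1.0 (fully open); "finger_force": force on a finger pad.
Only numpy, scipy, OpenCV 4.12 (cv2) and the standard library are available. Lean on these libraries where they do the work, as an engineer would, in place of code of your own. Each camera call takes 0.05 s, during which the arm holds its last target. There are 200 camera calls.

## Working session

There is one attempt and no reset: what is moved stays moved. The work goes in short steps, Python scripts to look and compute and a tool call to move; the robot and the scene stay as the last step left them, time stands still between calls to the robot, and variables do not carry over. Pictures are saved under pics/ and viewed, at most 10 in all, crops included, and the job is handed in when it is done.

Besides the shell and the picture viewer there is one more tool, called after "Emit:" by a JSON object that holds its "op" and its "data", one argument or row to a line. drive_tool: Moves the arm, as the interface text tells. Its arguments: {"type":"object","properties":{"increments":{"type":"array","items":{"type":"array","items":{"type":"number","minimum":-1,"maximum":1}}},"newtons":{"type":"number"}},"required":["increments"]}

```bash
mkdir -p pics; cat > h.py <<'E'
import numpy as np, cv2
from scipy.spatial.transform import Rotation as R
from bench import robot
def grab(n):
    f=robot.grab_frame(n); return f
def att(f):
    a=np.array(f["attitude"],float)
    return a if a.shape==(3,3) else (R.from_rotvec(a).as_matrix() if a.size==3 else R.from_quat(a).as_matrix())
def px2w(f,u,v,z):
    K=np.array(f["K"]);d=np.linalg.inv(K)@[u,v,1]; d=att(f)@[d[0],-d[1],-d[2]]
    o=np.array(f["origin"]); return o+d*(z-o[2])/d[2]
def w2px(f,p):
    c=att(f).T@(np.array(p)-np.array(f["origin"])); c=np.array([c[0],-c[1],-c[2]])
    q=np.array(f["K"])@c; return q[:2]/q[2]
E
python3 - <<'E'
from h import *
import pickle
for n in("scene","top"):
    f=grab(n); print({k:f[k] for k in f if k!="frame"}); cv2.imwrite(f"pics/{n}0.png",f["frame"]); pickle.dump(f,open(n+"0.pkl","wb"))
print(robot.state())
E
```

```text
{'K': array([[465.91580827,   0.        , 314.68289317],
       [  0.        , 465.91580827, 244.04806388],
       [  0.        ,   0.        ,   1.        ]]), 'origin': array([-140.39161371, -313.21156147,  624.89155744]), 'attitude': array([ 0.82953197, -0.44288958, -0.9242854 ])}
{'K': array([[513.8232753 ,   0.        , 323.06976333],
       [  0.        , 513.8232753 , 232.77939185],
       [  0.        ,   0.        ,   1.        ]]), 'origin': array([ 349.0487286 ,   65.93037714, 1284.86146962]), 'attitude': array([ 0.06659956, -0.05661652, -1.55068914])}
{'time_s': 0.1, 'joint_positions': array([ 1.08621885e+00,  1.16430719e-01,  1.44219460e+00,  2.30263038e-05,
        1.58395855e+00, -3.77795239e-02]), 'qvel': array([-1.38848763e-04, -2.91706166e-04, -3.06140823e-03, -2.70161161e-04,
       -1.21938170e-04, -3.37514784e-05]), 'tau': array([ 2.58324275e-03, -7.33669424e+01, -6.33787608e+01,  1.14841214e-04,
        5.27289289e-03,  1.74039650e-05]), 'eef_pos': array([291.57676012, 608.61615793, 244.6432975 ]), 'tcp_rot': array([-6.95943267e-01, -3.06325273e+00,  1.49472956e-03]), 'force': array([-0.14259792, -0.28410178, -0.07652775]), 'moment': array([ 0.02275781,  0.01311209, -0.06227671]), 'finger_force': 0.0, 'grip_width': 0.9976103375732073}
```

View pics/scene0.png

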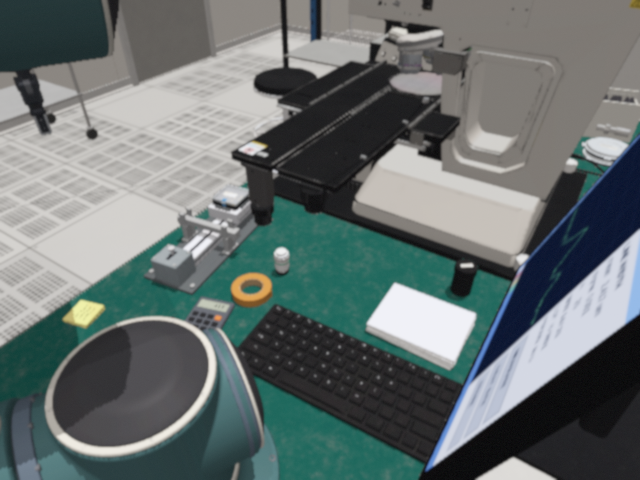

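View pics/top0.png

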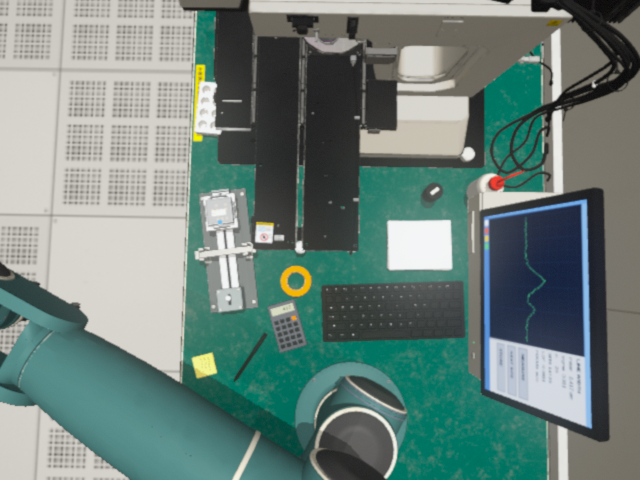

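Scene: slide unit at the left. In the top view the carriage is near (219,208), the bar across at (224,253), the end block at (230,299), the white pack at (420,245), the can at (432,193) and the spare at (300,247). The black stage reaches down to row 250. I'll enlarge this area.

```bash
python3 - <<'E'
from h import *
import pickle
f=pickle.load(open("top0.pkl","rb"))["frame"]
c=cv2.resize(f[180:320,185:265],None,fx=4.2,fy=4.2,interpolation=cv2.INTER_CUBIC)
g=pickle.load(open("scene0.pkl","rb"))["frame"]
d=cv2.resize(g[175:295,140:290],None,fx=3,fy=3,interpolation=cv2.INTER_CUBIC)
o=np.zeros((590,790,3),np.uint8);o[:588,:336]=c[:588];o[:360,338:788]=d
cv2.imwrite("pics/c1.png",o)
E
```

```text
(no output)
```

View pics/c1.png

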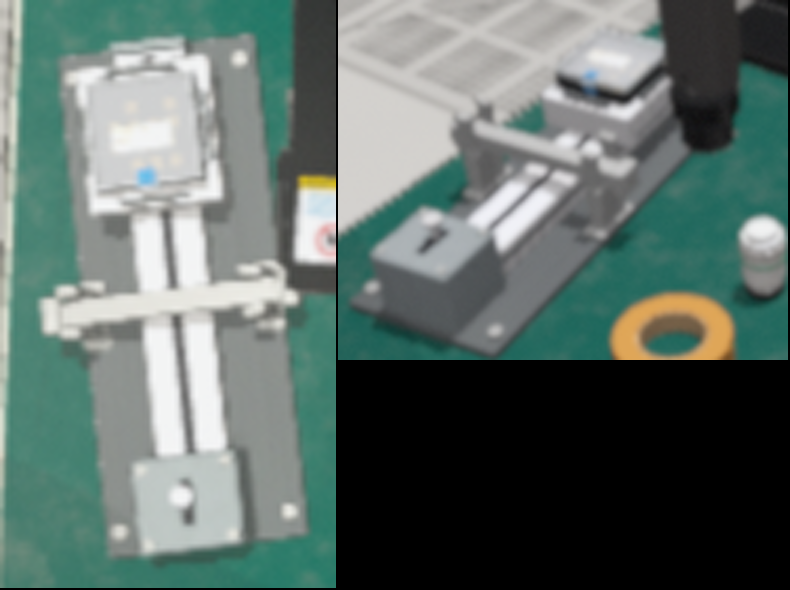

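```bash
cat > m.py <<'E'
from h import *
import pickle
f=pickle.load(open("top0.pkl","rb")); s=pickle.load(open("scene0.pkl","rb"))
t=lambda x,y,z:px2w(f,185+x/4.2,180+y/4.2,z)
P=[t(62,60,8),t(252,38,8),t(305,535,8),t(108,557,8)]
np.set_printoptions(precision=1,suppress=True)
print("plate",np.array(P)); c=np.mean(P,0); ax=(P[2]+P[3]-P[0]-P[1])/2; print("c",c,"L",np.linalg.norm(ax),"yaw",np.arctan2(ax[1],ax[0]), "W",np.linalg.norm(P[1]-P[0]),np.linalg.norm(P[2]-P[3]))
b1,b2=t(44,318,64),t(297,297,64);print("bar",b1,b2,(b1+b2)/2,np.linalg.norm(b1-b2),np.arctan2(*(b1-b2)[1::-1]))
print("carr rear",t(147,43,58),"end block top",t(188,500,58), "pin",t(181,495,63))
Q=[px2w(f,*p,23) for p in((388,221),(451,220),(452,270),(388,269))];print("pack",np.array(Q),np.mean(Q,0))
print("stage",[px2w(f,*p,250) for p in((255,250),(257,38),(357,250))])
print("spare",px2w(f,300,247,50),"can",px2w(f,432,193,60))
print("scene: spare base",px2w(s,282,270,0),"can base",px2w(s,462,290,0))
print("scene pack",[px2w(s,*p,23) for p in((402,286),(475,318),(455,358),(368,324))])
print("scene knob foot",[px2w(s,262,222,z) for z in (0,50,100,150)],"stage corner",[px2w(s,235,157,z) for z in(200,250)])
E
python3 m.py
```

```text
plate [[540.7 386.5   8. ]
 [556.  273.3   8. ]
 [262.  232.9   8. ]
 [246.9 348.2   8. ]]
c [401.4 310.2   8. ] L 296.5136902238355 yaw -3.0084472353742178 W 114.29613075068066 116.31567532969815
bar [384.7 377.   64. ] [399.4 234.   64. ] [392.  305.5  64. ] 143.74552955538178 1.6728560650011295
carr rear [543.9 325.4  58. ] end block top [283.7 293.   58. ] pin [286.7 296.2  63. ]
pack [[ 480.6  -84.6   23. ]
 [ 486.  -239.7   23. ]
 [ 363.1 -242.2   23. ]
 [ 362.5  -85.7   23. ]] [ 423.1 -163.    23. ]
stage [array([393.1, 209.9, 250. ]), array([835.1, 218.9, 250. ]), array([397.1,   4.3, 250. ])]
spare [410.9 129.6  50. ] can [ 546.4 -185.2   60. ]
scene: spare base [415.7 133.1   0. ] can base [ 556.2 -192.5    0. ]
scene pack [array([480.4, -99.1,  23. ]), array([ 475. , -239.4,   23. ]), array([ 373.6, -240.2,   23. ]), array([362.2, -90.2,  23. ])]
scene knob foot [array([526. , 271.4,   0. ]), array([472.7, 224.6,  50. ]), array([419.3, 177.8, 100. ]), array([366., 131., 150.])] stage corner [array([455.5, 263.1, 200. ]), array([385.4, 195.3, 250. ])]
```

```bash
python3 - <<'E'
from h import *
import pickle
np.set_printoptions(precision=3,suppress=True)
f=pickle.load(open("top0.pkl","rb")); s=pickle.load(open("scene0.pkl","rb"))
print(R.from_rotvec(robot.state()["tcp_rot"]).as_matrix())
def tri(a,b):
    A=[];B=[]
    for g,p in((f,a),(s,b)):
        o=np.array(g["origin"]);d=px2w(g,*p,0)-o;d/=np.linalg.norm(d);M=np.eye(3)-np.outer(d,d);A.append(M);B.append(M@o)
    x=np.linalg.solve(sum(A),sum(B));return x,w2px(f,x),w2px(s,x)
print("monitor BL",tri((482,398),(428,470)));print("stage corner",tri((254,250),(235,157)))
print("pin",tri((185+181/4.2,180+495/4.2),(140+(432-338)/3,175+215/3)))
# slide frame check in scene view
c=np.array([401.4,310.2,0]);yaw=-3.0084;X=np.array([np.cos(yaw),np.sin(yaw),0]);Y=np.array([-X[1],X[0],0])
for n,p in dict(p1=(-150,-59,8),p2=(150,59,8),p3=(150,-59,8),p4=(-150,59,8),barL=(9,-73,60),barR=(9,73,60),rear=(-132,0,58)).items():
    w=c+X*p[0]+Y*p[1]+[0,0,p[2]];print(n,w,w2px(f,w),w2px(s,w))
E
```

```text
[[-0.902  0.432 -0.   ]
 [ 0.432  0.902 -0.001]
 [ 0.    -0.001 -1.   ]]
monitor BL (array([  96.526, -275.916,  175.199]), array([485.704, 396.519]), array([419.151, 469.622]))
stage corner (array([395.851, 210.413, 241.108]), array([255.383, 248.844]), array([232.893, 157.014]))
pin (array([287.354, 293.517,  77.408]), array([228.065, 297.888]), array([171.389, 246.665]))
p1 [542.236 388.597   8.   ] [198.958 193.646] [227.886 200.917]
p2 [260.564 231.803   8.   ] [258.028 307.979] [190.978 293.834]
p3 [244.893 348.758   8.   ] [210.454 313.439] [142.493 275.996]
p4 [557.907 271.642   8.   ] [245.665 188.323] [270.098 212.52 ]
barL [382.785 381.358  60.   ] [194.048 256.545] [177.469 215.721]
barR [402.174 236.651  60.   ] [254.872 249.588] [235.31  233.134]
rear [532.231 327.729  58.   ] [218.878 195.017] [242.411 192.353]
```

Emit:
{"op": "drive_tool", "data": {
  "increments": [
    [0.05,-0.15,-0.03,-0.064,0.5],
    [0.05,-0.15,-0.03,-0.064,0.5],
    [0.05,-0.15,-0.03,-0.064,0.5],
    [0.05,-0.15,-0.03,-0.064,0.5],
    [0.05,-0.15,-0.03,-0.064,0.5]
  ],
  "newtons": 60
}}

```text
time_s: 0.72
eef_pos: [341.8, 457.7, 214.8]
tcp_rot: [-1.44, -2.792, 0.001]
force: [-0.2, 0.5, 0.1]
grip_width: 0.498
finger_force: 0.0
```

Emit:
{"op": "drive_tool", "data": {
  "increments": [
    [0.05,-0.15,-0.03,-0.064,0.5],
    [0.05,-0.15,-0.03,-0.064,0.5],
    [0.05,-0.15,-0.03,-0.064,0.5],
    [0.05,-0.15,-0.03,-0.064,0.5],
    [0.05,-0.16,-0.03,-0.064,0.5]
  ]
}}

```text
time_s: 1.35
eef_pos: [391.7, 305.7, 184.9]
tcp_rot: [-2.089, -2.346, 0.001]
force: [0.6, 1.1, -0.6]
grip_width: 0.501
finger_force: 0.0
```

Emit:
{"op": "drive_tool", "data": {
  "increments": [
    [0,0,-0.1,0,0.5],
    [0,0,-0.1,0,0.5],
    [0,0,-0.1,0,0.5],
    [0,0,0,0,0.5],
    [0,0,0,0,0.5]
  ]
}}

```text
time_s: 1.98
eef_pos: [391.7, 307.2, 125.6]
tcp_rot: [2.085, 2.35, 0.0]
force: [0.3, -0.6, 0.8]
grip_width: 0.502
finger_force: 0.0
```

```bash
cat > look.py <<'E'
from h import *
import sys,pickle
np.set_printoptions(precision=3,suppress=True)
n=sys.argv[1];x0,y0,x1,y1=map(int,sys.argv[2:6]);u0,v0,u1,v1=map(int,sys.argv[6:10])
st=robot.state();print(st["time_s"],st["eef_pos"],R.from_rotvec(st["tcp_rot"]).as_matrix()[:,1],st["force"],st["grip_width"])
f=grab("top");s=grab("scene");pickle.dump((f,s),open(n+".pkl","wb"))
a=cv2.resize(f["frame"][y0:y1,x0:x1],(395,int(395*(y1-y0)/(x1-x0))),interpolation=cv2.INTER_CUBIC)[:590]
b=cv2.resize(s["frame"][v0:v1,u0:u1],(395,int(395*(v1-v0)/(u1-u0))),interpolation=cv2.INTER_CUBIC)[:590]
o=np.zeros((590,795,3),np.uint8);o[:len(a),:395]=a;o[:len(b),400:]=b;cv2.imwrite(f"pics/{n}.png",o)
print("tip px",w2px(f,st["eef_pos"]-[0,0,14]),w2px(s,st["eef_pos"]-[0,0,14]),"scales",395/(x1-x0),395/(u1-u0))
E
python3 look.py l1 180 180 290 330 130 130 300 300
```

```text
1.975 [391.69  307.158 125.628] [0.993 0.119 0.   ] [ 0.275 -0.615  0.817] 0.5023064335511546
tip px [220.814 252.54 ] [202.177 203.788] scales 3.590909090909091 2.323529411764706
```

View pics/l1.png

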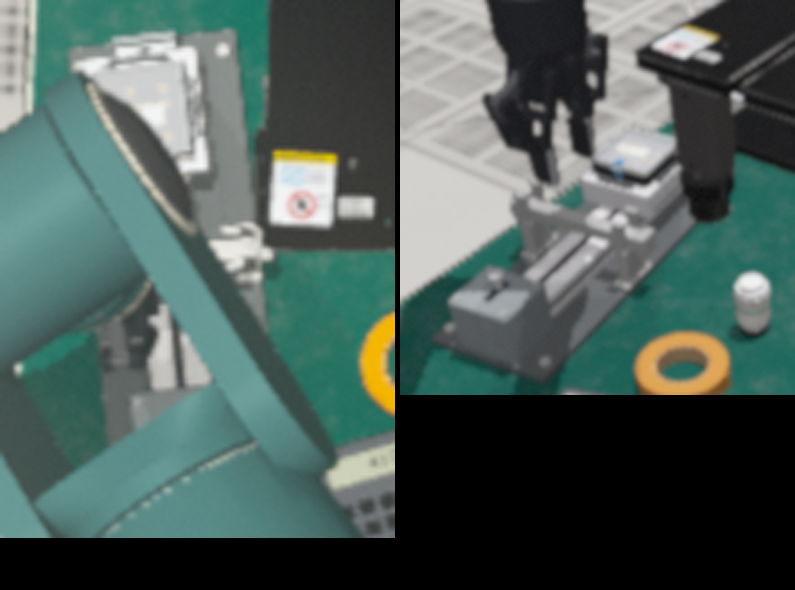

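The fingers straddle the bar: in the left and right crops the tips are at about (543,180) and (587,150), with the bar below between the brackets. I'm descending now.

Emit:
{"op": "drive_tool", "data": {
  "increments": [
    [0,-0.003,-0.1,0,0.5],
    [0,0,-0.1,0,0.5],
    [0,0,-0.1,0,0.5],
    [0,0,-0.07,0,0.5],
    [0,0,0,0,0.5]
  ]
}}

```text
time_s: 2.7
eef_pos: [391.2, 305.8, 49.9]
tcp_rot: [-2.085, -2.349, 0.003]
force: [0.2, 0.7, 1.2]
grip_width: 0.499
finger_force: 0.0
```

Emit:
{"op": "drive_tool", "data": {
  "increments": [
    [0,0,0,0,0.7],
    [0,0,0,0,0.75],
    [0,0,0,0,0.8],
    [0,0,0,0,0.85],
    [0,0,0,0,0.9]
  ],
  "newtons": 40
}}

```text
time_s: 3.32
eef_pos: [395.6, 306.9, 53.0]
tcp_rot: [2.082, 2.345, 0.014]
force: [37.4, 6.0, -14.3]
grip_width: 0.154
finger_force: 39.8
```

Emit:
{"op": "drive_tool", "data": {
  "increments": [
    [0.012,0.002,0,0,0.9],
    [0.01,0.002,0,0,0.9],
    [0,0,0,0,0.9],
    [0,0,0,0,0.9]
  ]
}}

```text
time_s: 3.82
eef_pos: [396.4, 307.1, 52.7]
tcp_rot: [2.085, 2.349, 0.002]
force: [-2.9, -4.3, 10.0]
grip_width: 0.159
finger_force: 42.2
```

Emit:
{"op": "drive_tool", "data": {
  "increments": [
    [0,0,0.01,0,0.95],
    [0,0,0.01,0,0.95],
    [0,0,0.015,0,0.95],
    [0,0,0.015,0,0.95],
    [0,0,0.015,0,0.95]
  ],
  "newtons": 60
}}

```text
time_s: 4.45
eef_pos: [396.2, 306.9, 64.3]
tcp_rot: [2.086, 2.349, 0.0]
force: [5.5, 1.0, -5.7]
grip_width: 0.147
finger_force: 59.4
```

Emit:
{"op": "drive_tool", "data": {
  "increments": [
    [0,0,0.02,0,0.95],
    [0,0,0.02,0,0.95],
    [0,0,0.025,0,0.95],
    [0,0,0.025,0,0.95],
    [0,0,0.03,0,0.95]
  ]
}}

```text
time_s: 5.08
eef_pos: [395.8, 306.9, 88.6]
tcp_rot: [-2.086, -2.349, 0.001]
force: [-0.1, -1.0, -1.8]
grip_width: 0.146
finger_force: 59.6
```

Emit:
{"op": "drive_tool", "data": {
  "increments": [
    [0,0,0.03,0,0.95],
    [0,0,0.05,0,0.95],
    [0,0,0.05,0,0.95],
    [0,0,0.05,0,0.95],
    [0,0,0.0,0,0.95]
  ]
}}

```text
time_s: 5.7
eef_pos: [396.4, 307.2, 125.3]
tcp_rot: [2.086, 2.349, 0.002]
force: [-0.3, 0.5, -1.6]
grip_width: 0.148
finger_force: 59.6
```

```bash
python3 look.py l2 180 180 290 330 130 130 300 300
```

```text
5.7 [396.386 307.162 125.341] [0.993 0.118 0.001] [-0.264  0.541 -1.617] 0.14808422125492945
tip px [220.91  250.493] [203.842 202.826] scales 3.590909090909091 2.323529411764706
```

View pics/l2.png

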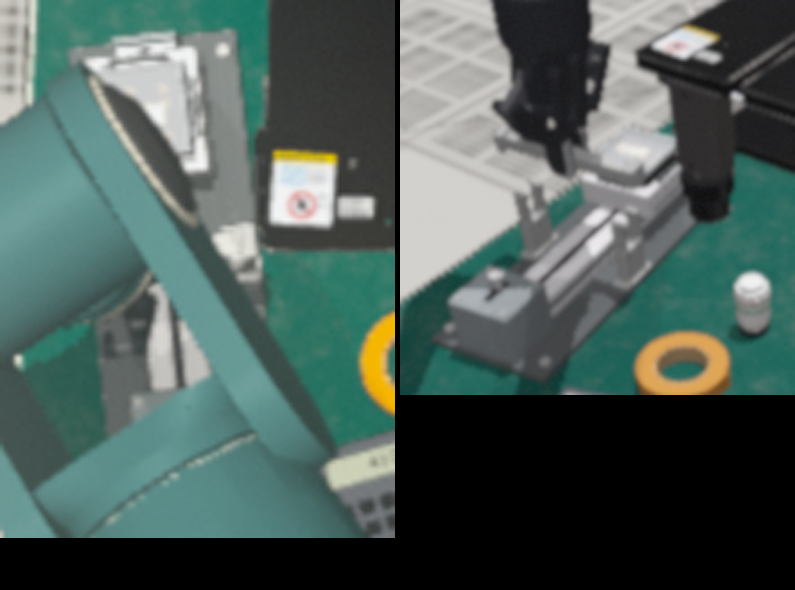

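The bar is clear of both brackets and looks level: its ends are at crop (500,140) and (650,172), parallel to where it was. Next I'll rise and carry it over the stage's front edge.

Emit:
{"op": "drive_tool", "data": {
  "increments": [
    [0,0,0.12,0,0.95],
    [0,0,0.17,0,0.95],
    [0,0,0.2,0,0.95],
    [0,0,0.2,0,0.95],
    [0,0,0.2,0,0.95]
  ]
}}

```text
time_s: 6.42
eef_pos: [395.9, 306.8, 303.0]
tcp_rot: [-2.086, -2.349, 0.001]
force: [0.7, -0.0, -1.7]
grip_width: 0.142
finger_force: 59.5
```

Emit:
{"op": "drive_tool", "data": {
  "increments": [
    [0,-0.05,0.1,-0.005,0.95],
    [0,-0.1,0,-0.005,0.95],
    [0,-0.16,0,-0.005,0.95],
    [0,-0.18,0,-0.005,0.95],
    [0,-0.18,0,-0.005,0.95]
  ]
}}

```text
time_s: 7.05
eef_pos: [395.5, 170.8, 320.0]
tcp_rot: [-2.132, -2.306, 0.004]
force: [1.5, -0.9, -2.4]
grip_width: 0.142
finger_force: 59.7
```

Emit:
{"op": "drive_tool", "data": {
  "increments": [
    [0,-0.18,0,-0.005,0.95],
    [0,-0.18,0,-0.005,0.95],
    [0,-0.18,0,-0.005,0.95],
    [0,-0.18,0,-0.005,0.95],
    [0,-0.18,0,-0.005,0.95]
  ]
}}

```text
time_s: 7.68
eef_pos: [395.0, -9.0, 320.1]
tcp_rot: [-2.177, -2.263, 0.002]
force: [1.0, -0.5, -3.2]
grip_width: 0.146
finger_force: 59.6
```

Emit:
{"op": "drive_tool", "data": {
  "increments": [
    [0.03,-0.18,0,-0.005,0.95],
    [0.03,-0.18,0,-0.005,0.95],
    [0.03,-0.15,0,-0.005,0.95],
    [0.03,-0.12,0,0,0.95],
    [0.015,-0.05,0,0,0.95]
  ]
}}

```text
time_s: 8.3
eef_pos: [422.2, -144.5, 320.2]
tcp_rot: [-2.204, -2.236, 0.002]
force: [-0.7, 0.2, -2.3]
grip_width: 0.144
finger_force: 59.6
```

```bash
python3 - <<'E'
from h import *
s=robot.state();print(s["eef_pos"],R.from_rotvec(s["tcp_rot"]).as_matrix()[:,1],s["force"],s["finger_force"])
E
```

```text
[ 422.18175926 -144.53332463  320.23186429] [ 0.9998934   0.01438414 -0.00250807] [-0.73994028  0.20464606 -2.26658487] 59.61373395868577
```

Emit:
{"op": "drive_tool", "data": {
  "increments": [
    [0.003,-0.05,-0.15,0,0.95],
    [0,-0.045,-0.25,0,0.95],
    [0,0,-0.25,0,0.95],
    [0,0,-0.25,0,0.95],
    [0,0,-0.2,0,0.95]
  ]
}}

```text
time_s: 8.93
eef_pos: [422.2, -161.5, 99.2]
tcp_rot: [-2.201, -2.238, 0.001]
force: [0.3, 0.3, -1.9]
grip_width: 0.151
finger_force: 59.6
```

Emit:
{"op": "drive_tool", "data": {
  "increments": [
    [0,0,-0.07,0,0.95],
    [0,0,-0.03,0,0.95],
    [0,0,0,0,0.95]
  ]
}}

```text
time_s: 9.3
eef_pos: [424.0, -162.2, 83.3]
tcp_rot: [2.202, 2.239, 0.001]
force: [0.4, -0.2, -2.3]
grip_width: 0.147
finger_force: 59.5
```

```bash
python3 look.py l3 370 160 490 290 340 220 500 380
```

```text
9.3 [ 424.03  -162.228   83.275] [1.    0.017 0.001] [ 0.426 -0.209 -2.313] 0.14695964498151887
tip px [422.951 243.412] [425.438 299.397] scales 3.2916666666666665 2.46875
```

View pics/l3.png

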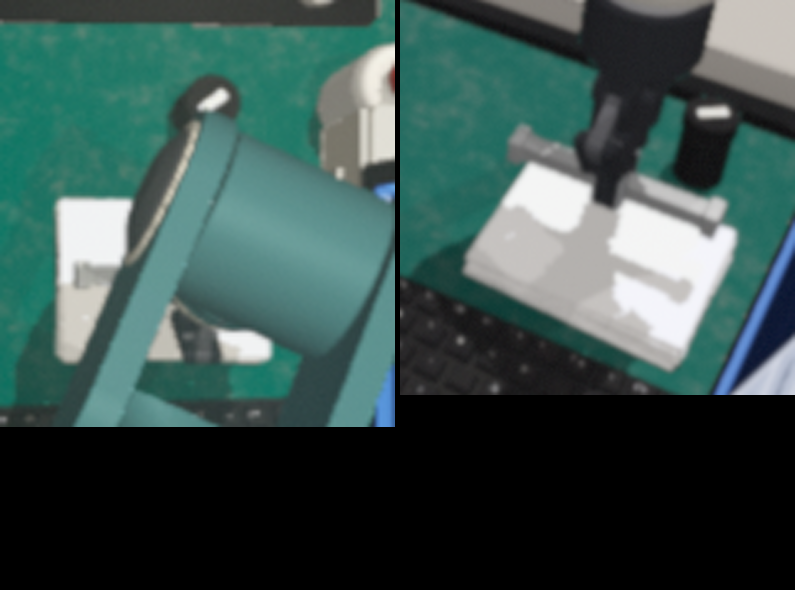

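The bar is over the pack, aligned with it. Its left end is at top pixel (393,242), just inside the pack edge at 387. The can is clear. I'll lower it until the tips are nearly on the pack.

Emit:
{"op": "drive_tool", "data": {
  "increments": [
    [0,0,-0.08,0,0.95],
    [0,0,-0.07,0,0.95],
    [0,0,-0.05,0,0.95],
    [0,0,-0.02,0,0.95],
    [0,0,0,0,0.95]
  ]
}}

```text
time_s: 10.02
eef_pos: [423.7, -162.1, 38.3]
tcp_rot: [-2.203, -2.24, 0.0]
force: [0.8, -0.2, -2.4]
grip_width: 0.149
finger_force: 59.6
```

Emit:
{"op": "drive_tool", "data": {
  "increments": [
    [0,0,-0.005,0,0.95],
    [0,0,0,0,0.95]
  ]
}}

```text
time_s: 10.28
eef_pos: [423.9, -162.1, 37.9]
tcp_rot: [2.203, 2.239, 0.0]
force: [-3.9, 1.5, 5.9]
grip_width: 0.15
finger_force: 65.1
```

Light contact at the expected height, so I'm releasing gently.

Emit:
{"op": "drive_tool", "data": {
  "increments": [
    [0,0,0,0,0.82],
    [0,0,0,0,0.78],
    [0,0,0,0,0.72],
    [0,0,0,0,0.65],
    [0,0,0,0,0.6]
  ],
  "newtons": 20
}}

```text
time_s: 10.9
eef_pos: [423.5, -162.0, 37.1]
tcp_rot: [-2.203, -2.24, 0.0]
force: [-0.8, -0.3, -0.1]
grip_width: 0.401
finger_force: 0.0
```

Emit:
{"op": "drive_tool", "data": {
  "increments": [
    [0,0,0.03,0,0.55],
    [0,0,0.06,0,0.5],
    [0,0,0.12,0,0.5],
    [0,0,0.2,0,0.5],
    [0,0,0.25,0,0.5]
  ]
}}

```text
time_s: 11.52
eef_pos: [423.2, -161.9, 170.9]
tcp_rot: [-2.203, -2.239, 0.0]
force: [-0.2, -0.5, 0.9]
grip_width: 0.501
finger_force: 0.0
```

Emit:
{"op": "drive_tool", "data": {
  "increments": [
    [0,0,0.25,0,0.7],
    [0,0,0.25,0,1],
    [0,0,0.2,0,1],
    [-0.03,0.1,0.1,0,1],
    [-0.03,0.2,0,0,1]
  ]
}}

```text
time_s: 12.15
eef_pos: [411.4, -102.0, 331.9]
tcp_rot: [2.203, 2.236, 0.002]
force: [-0.4, 0.7, -0.0]
grip_width: 0.002
finger_force: 0.0
```

Emit:
{"op": "drive_tool", "data": {
  "increments": [
    [-0.03,0.25,0,0,1],
    [-0.03,0.25,0,0,1],
    [0,0.25,0,0,1],
    [0,0.25,0,0,1],
    [0,0.25,0,0,1]
  ]
}}

```text
time_s: 12.78
eef_pos: [399.0, 149.5, 330.5]
tcp_rot: [2.202, 2.239, 0.002]
force: [0.0, -0.4, -0.3]
grip_width: 0.002
finger_force: 0.0
```

```bash
python3 look.py l4 370 160 490 290 340 220 500 380
```

```text
12.775 [398.986 149.549 330.475] [1.    0.017 0.001] [ 0.047 -0.375 -0.333] 0.0015537078159386492
tip px [282.172 245.908] [257.798 123.386] scales 3.2916666666666665 2.46875
```

View pics/l4.png

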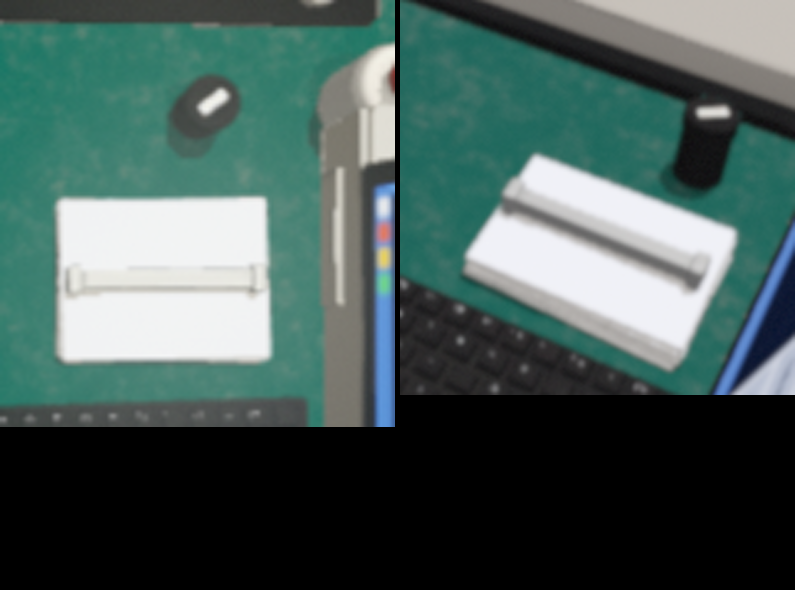

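The bar lies flat on the pack, with both heads inside the edges (crop 67–265 against pack 57–270), and the can is undisturbed. Next is going behind the carriage.

Emit:
{"op": "drive_tool", "data": {
  "increments": [
    [0,0.2,0,0.107,1],
    [0,0.2,0,0.107,1],
    [0,0.2,0,0.107,1],
    [0,0.2,0,0.107,1],
    [0.1,0.1,0,0.107,1]
  ]
}}

```text
time_s: 13.5
eef_pos: [419.2, 329.2, 330.4]
tcp_rot: [1.087, 2.947, 0.001]
force: [-0.8, -1.1, 0.8]
grip_width: -0.003
finger_force: 0.0
```

Emit:
{"op": "drive_tool", "data": {
  "increments": [
    [0.2,0,0,0.107,1],
    [0.2,0,0,0.107,1],
    [0.2,0,0,0.107,1],
    [0.1,0,0,0.107,1],
    [0,0,0,0.11,1]
  ]
}}

```text
time_s: 14.12
eef_pos: [561.0, 326.9, 329.4]
tcp_rot: [0.213, -3.134, 0.001]
force: [-0.7, -0.1, -0.3]
grip_width: 0.0
finger_force: 0.0
```

Emit:
{"op": "drive_tool", "data": {
  "increments": [
    [0,0,-0.2,0,1],
    [0,0,-0.25,0,1],
    [0,0,-0.2,0,1],
    [0,0,-0.1,0,1],
    [0,0,0,0,1]
  ]
}}

```text
time_s: 14.75
eef_pos: [559.6, 327.5, 179.1]
tcp_rot: [0.206, -3.134, 0.001]
force: [-0.8, -0.3, 0.6]
grip_width: 0.002
finger_force: 0.0
```

```bash
python3 look.py l5 180 160 290 310 130 130 300 300; python3 -c "
from bench import robot;print(robot.state()['joint_positions'])"
```

```text
14.75 [559.627 327.538 179.145] [-0.131  0.991 -0.   ] [-0.814 -0.314  0.577] 0.001955765411612121
tip px [209.323 175.354] [245.617 144.994] scales 3.590909090909091 2.323529411764706
[ 4.90454307e-01  8.30183353e-02  1.58076094e+00 -6.43294275e-05
  1.47572613e+00 -1.21149894e+00]
```

View pics/l5.png

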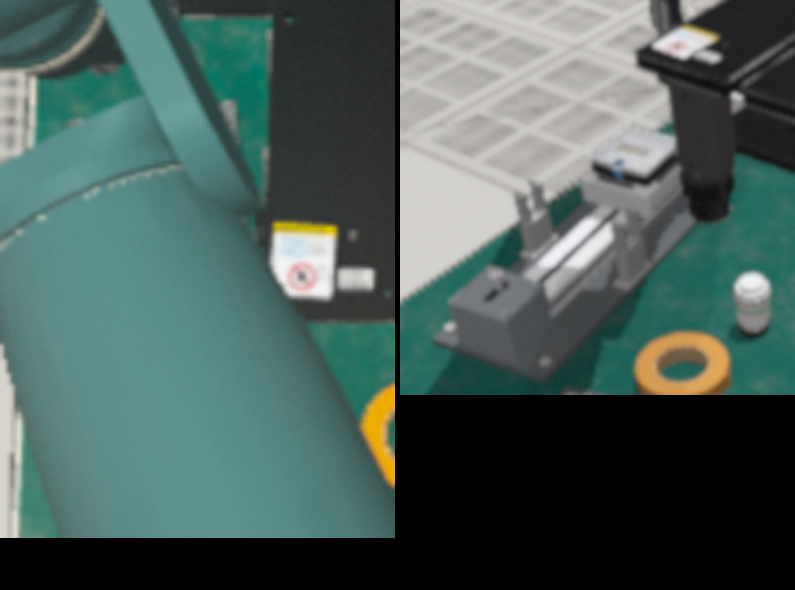

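Bar gone from the brackets, and box in its nest on the carriage. The gripper itself is hidden behind the stage here, so I rely on coordinates and force and descend carefully.

Emit:
{"op": "drive_tool", "data": {
  "increments": [
    [0,0.018,-0.1,0,1],
    [0,0,-0.15,0,1],
    [0,0,-0.15,0,1],
    [0,0,-0.12,0,1],
    [0,0,-0.05,0,1]
  ]
}}

```text
time_s: 15.48
eef_pos: [559.2, 331.5, 63.7]
tcp_rot: [0.206, -3.133, 0.001]
force: [-0.4, -0.8, -0.5]
grip_width: 0.007
finger_force: 0.0
```

Emit:
{"op": "drive_tool", "data": {
  "increments": [
    [0,0,-0.05,0,1],
    [0,0,0,0,1],
    [0,0,0,0,1]
  ]
}}

```text
time_s: 15.85
eef_pos: [560.0, 331.7, 56.2]
tcp_rot: [-0.206, 3.134, 0.001]
force: [-0.5, 0.0, 0.1]
grip_width: 0.001
finger_force: 0.0
```

Emit:
{"op": "drive_tool", "data": {
  "increments": [
    [-0.015,-0.002,-0.008,0,1],
    [-0.015,-0.002,0,0,1],
    [-0.01,-0.0013,0,0,1],
    [-0.01,-0.0013,0,0,1]
  ]
}}

```text
time_s: 16.35
eef_pos: [549.5, 330.2, 53.8]
tcp_rot: [-0.206, 3.135, 0.0]
force: [-0.4, 1.2, 0.8]
grip_width: -0.003
finger_force: 0.0
```

Emit:
{"op": "drive_tool", "data": {
  "increments": [
    [-0.01,-0.0013,0,0,1],
    [-0.01,-0.0013,0,0,1]
  ]
}}

```text
time_s: 16.6
eef_pos: [545.5, 329.7, 53.7]
tcp_rot: [-0.206, 3.135, -0.0]
force: [0.9, -0.1, 0.7]
grip_width: -0.002
finger_force: 0.3
```

Emit:
{"op": "drive_tool", "data": {
  "increments": [
    [-0.01,-0.0013,0,0,1],
    [-0.01,-0.0013,0,0,1]
  ]
}}

```text
time_s: 16.85
eef_pos: [541.9, 329.2, 53.8]
tcp_rot: [-0.206, 3.134, 0.0]
force: [6.6, 0.7, -1.6]
grip_width: -0.006
finger_force: 3.2
```

Emit:
{"op": "drive_tool", "data": {
  "increments": [
    [-0.0075,-0.001,0,0,1],
    [-0.0075,-0.001,0,0,1]
  ]
}}

```text
time_s: 17.1
eef_pos: [539.2, 328.8, 53.8]
tcp_rot: [-0.206, 3.133, 0.0]
force: [9.0, 2.1, -3.4]
grip_width: 0.002
finger_force: 4.4
```

Emit:
{"op": "drive_tool", "data": {
  "increments": [
    [-0.0075,-0.001,0,0,1],
    [-0.0075,-0.001,0,0,1]
  ]
}}

```text
time_s: 17.35
eef_pos: [535.9, 328.4, 53.8]
tcp_rot: [-0.206, 3.134, 0.0]
force: [4.5, -0.4, -1.0]
grip_width: 0.001
finger_force: 1.9
```

Emit:
{"op": "drive_tool", "data": {
  "increments": [
    [-0.0075,-0.001,0,0,1],
    [-0.0075,-0.001,0,0,1]
  ]
}}

```text
time_s: 17.6
eef_pos: [532.4, 327.9, 53.7]
tcp_rot: [0.206, -3.134, 0.0]
force: [1.4, -0.8, -0.5]
grip_width: 0.0
finger_force: 0.6
```

Broke free. I'll continue at a steady, slow pace.

Emit:
{"op": "drive_tool", "data": {
  "increments": [
    [-0.015,-0.002,0,0,1],
    [-0.02,-0.0027,0,0,1],
    [-0.02,-0.0027,0,0,1],
    [-0.02,-0.0027,0,0,1],
    [-0.02,-0.0027,0,0,1]
  ]
}}

```text
time_s: 18.23
eef_pos: [513.4, 325.3, 53.7]
tcp_rot: [-0.206, 3.135, -0.0]
force: [4.2, -2.2, -1.4]
grip_width: -0.004
finger_force: 2.0
```

Emit:
{"op": "drive_tool", "data": {
  "increments": [
    [-0.02,-0.0027,0,0,1],
    [-0.02,-0.0027,0,0,1],
    [-0.02,-0.0027,0,0,1],
    [-0.02,-0.0027,0,0,1],
    [-0.015,-0.002,0,0,1]
  ]
}}

```text
time_s: 18.85
eef_pos: [494.4, 322.7, 53.7]
tcp_rot: [-0.206, 3.135, -0.0]
force: [4.6, -4.0, -0.3]
grip_width: 0.003
finger_force: 2.0
```

Emit:
{"op": "drive_tool", "data": {
  "increments": [
    [-0.01,-0.0013,0,0,1],
    [-0.01,-0.0013,0,0,1],
    [-0.01,-0.0013,0,0,1],
    [-0.01,-0.0013,0,0,1]
  ]
}}

```text
time_s: 19.35
eef_pos: [486.5, 321.7, 53.7]
tcp_rot: [-0.206, 3.135, -0.0]
force: [5.2, -3.0, -0.2]
grip_width: 0.005
finger_force: 2.0
```

Emit:
{"op": "drive_tool", "data": {
  "increments": [
    [-0.01,-0.0013,0,0,1],
    [-0.01,-0.0013,0,0,1],
    [-0.01,-0.0013,0,0,1],
    [-0.01,-0.0013,0,0,1]
  ]
}}

```text
time_s: 19.85
eef_pos: [478.5, 320.6, 53.8]
tcp_rot: [-0.206, 3.135, -0.0]
force: [3.5, -3.1, -0.1]
grip_width: -0.001
finger_force: 2.0
```

Emit:
{"op": "drive_tool", "data": {
  "increments": [
    [-0.01,-0.0013,0,0,1],
    [-0.01,-0.0013,0,0,1],
    [-0.01,-0.0013,0,0,1],
    [-0.01,-0.0013,0,0,1]
  ]
}}

```text
time_s: 20.35
eef_pos: [470.5, 319.6, 53.8]
tcp_rot: [-0.206, 3.135, -0.0]
force: [3.8, -2.8, -0.2]
grip_width: -0.002
finger_force: 2.0
```

Emit:
{"op": "drive_tool", "data": {
  "increments": [
    [-0.01,-0.0013,0,0,1],
    [-0.01,-0.0013,0,0,1]
  ]
}}

```text
time_s: 20.6
eef_pos: [466.5, 319.1, 53.7]
tcp_rot: [-0.206, 3.135, -0.0]
force: [4.6, -2.9, -0.2]
grip_width: 0.0
finger_force: 2.0
```

Emit:
{"op": "drive_tool", "data": {
  "increments": [
    [-0.01,-0.0013,0,0,1],
    [-0.01,-0.0013,0,0,1],
    [-0.01,-0.0013,0,0,1],
    [-0.01,-0.0013,0,0,1]
  ]
}}

```text
time_s: 21.1
eef_pos: [458.7, 318.0, 53.8]
tcp_rot: [-0.206, 3.134, -0.0]
force: [6.1, -3.2, -0.6]
grip_width: -0.006
finger_force: 3.0
```

The flag pin is being pushed, so the stop is at most 8 mm away. I'm slowing down.

Emit:
{"op": "drive_tool", "data": {
  "increments": [
    [-0.005,-0.0007,0,0,1],
    [-0.005,-0.0007,0,0,1],
    [-0.005,-0.0007,0,0,1]
  ]
}}

```text
time_s: 21.48
eef_pos: [457.1, 317.8, 54.0]
tcp_rot: [-0.206, 3.131, 0.001]
force: [24.1, -0.1, -10.0]
grip_width: -0.001
finger_force: 11.7
```

Emit:
{"op": "drive_tool", "data": {
  "increments": [
    [0,0,0,0,1],
    [0,0,0,0,1],
    [0,0,0,0,1]
  ]
}}

```text
time_s: 21.85
eef_pos: [457.1, 317.8, 54.0]
tcp_rot: [-0.206, 3.131, 0.001]
force: [19.9, -0.4, -7.4]
grip_width: 0.002
finger_force: 9.8
```

Emit:
{"op": "drive_tool", "data": {
  "increments": [
    [0.005,0.0007,0,0,1],
    [0.01,0.0013,0,0,1],
    [0.03,0.004,0,0,1],
    [0.05,0.007,0,0,1],
    [0.05,0.007,0,0,1]
  ]
}}

```text
time_s: 22.48
eef_pos: [485.3, 322.0, 53.7]
tcp_rot: [0.206, -3.135, -0.0]
force: [0.4, 0.7, -0.6]
grip_width: -0.0
finger_force: 0.0
```

Emit:
{"op": "drive_tool", "data": {
  "increments": [
    [0,0,0.1,0,1],
    [0,0,0.2,0,1],
    [0,0,0.25,0,1],
    [0.1,0.05,0.25,0,1],
    [0.1,0.15,0.2,0,1]
  ]
}}

```text
time_s: 23.1
eef_pos: [525.1, 361.5, 258.3]
tcp_rot: [-0.204, 3.132, 0.002]
force: [0.4, -0.3, 0.7]
grip_width: -0.003
finger_force: 0.0
```

```bash
python3 look.py l6 180 170 290 320 130 130 300 300
```

```text
23.1 [525.104 361.522 258.314] [-0.13   0.992  0.001] [ 0.435 -0.302  0.717] -0.003070594570009892
tip px [183.413 184.353] [218.445 112.26 ] scales 3.590909090909091 2.323529411764706
```

View pics/l6.png

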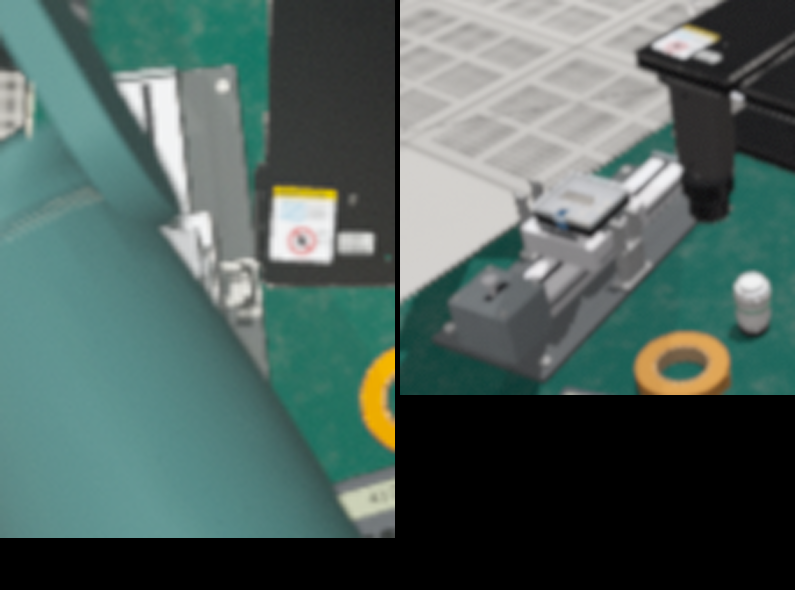

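The carriage stands further along, with the box in its nest. The pin isn't clear in this view, so I'll swing the arm back to its start to see it from above.

Emit:
{"op": "drive_tool", "data": {
  "increments": [
    [0,0.2,0,0,1],
    [-0.1,0.25,0,0,1],
    [-0.2,0.25,0,0,1],
    [-0.2,0.2,0,0,1],
    [-0.2,0.2,0,0,1]
  ]
}}

```text
time_s: 23.82
eef_pos: [383.9, 581.3, 254.5]
tcp_rot: [-0.206, 3.135, 0.0]
force: [0.1, 0.3, 0.5]
grip_width: 0.002
finger_force: 0.0
```

Emit:
{"op": "drive_tool", "data": {
  "increments": [
    [-0.2,0.1,0,0,1],
    [-0.2,0.1,0,0,1],
    [-0.1,0,0,0,1],
    [0,0,0,0,1],
    [0,0,0,0,1]
  ]
}}

```text
time_s: 24.45
eef_pos: [286.5, 619.9, 254.1]
tcp_rot: [-0.205, 3.135, 0.0]
force: [0.1, -0.3, -0.0]
grip_width: -0.0
finger_force: 0.0
```

```bash
python3 look.py l7 185 190 275 320 135 180 225 300
```

```text
24.45 [286.476 619.949 254.086] [-0.13   0.991  0.   ] [ 0.066 -0.25  -0.017] -0.00022727277395039633
tip px [ 51.847 298.956] [ 38.72  126.996] scales 4.388888888888889 4.388888888888889
```

View pics/l7.png

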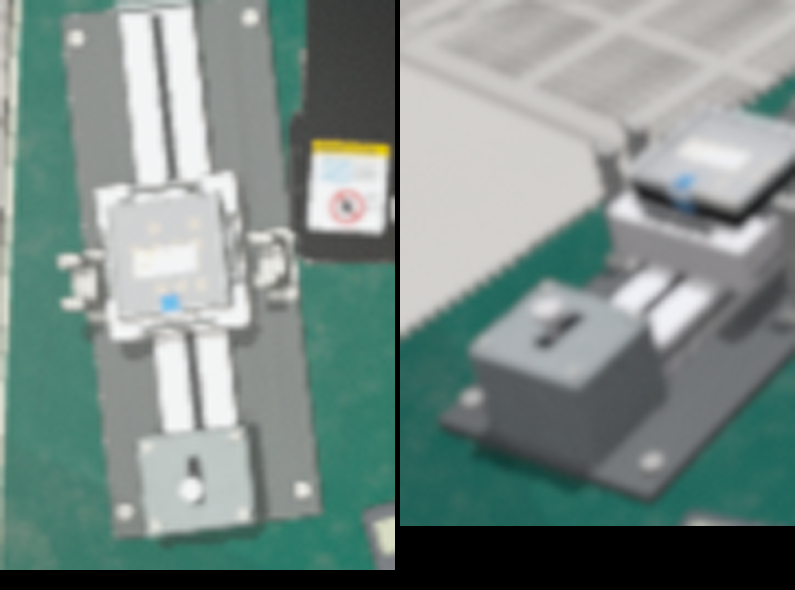

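The pin has moved from row 297.9 to 301.6 (about 9 mm), with the slot now open on the carriage side, so it is fully over. The box is in its nest and the arm is clear, so I'm handing in.

```bash
python3 -c "
from bench import robot;print(robot.close_job())"
```

```text
the job is handed in; nothing more can be done
None
```

The lock bar lies flat on the wipe pack, and the carriage is home against its stop (about 24 N at most) with the flag pin fully over. The chip box is still in its nest, and the job was handed in at about 24.5 s; the judge returned no verdict.

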